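# Bring the magnetic stirrer up to setting four

### The job

The magnetic stirrer stands off or on its first setting: with a fingertip against the side of its pointer knob, never pinching it, turn it up clockwise to setting four, counting the clicks from the red off mark. Let it rest for a second on setting two and for a second on setting three on the way, so that the stirring bar keeps up, and do not go past four. Leave the flask on its plate and the things beside the stirrer where they are.

Things in the scene. Friction and masses are not known exactly. Their poses are not given: they have to be found in the camera images.
- stirrer: magnetic stirrer, fixed, ivory case 280 mm deep (x), 190 wide (y). Origin: centre of its underside; front (-x end) roughly towards the robot. Rear housing from x -20 to +140 mm, 80 high; round white plate on it, 150 mm wide, top at 92. In front, x -140 to -20, the dark control deck slopes 10 degrees, rising towards +x, 34 to 56 mm high; the knob's axis is square to the deck, through x -80, y 0, z 45 mm
- off_mark (a point): red dot on the deck, 47 mm from the knob's axis: the off mark, at 75 degrees to the left of straight back (from the stirrer's +x towards its +y). From it clockwise, one every 30 degrees at the same radius, follow five white bars of growing width: settings one to five
- selector (a joint): angle of the black pointer knob, rad: 0 = pointer at the red dot (off), growing clockwise from above; settings one to five click in at 0.524, 1.047, 1.571, 2.094, 2.618; end stops just beyond off and five. A sprung ball holds it in each setting: about 0.09 N m (3 to 4 N on the pointer) pushes it over the crest half-way to the next, then it snaps on into that one by itself and stays
- selector_axis (a point): on the knob's axis, 17 mm above the deck. The knob: over a fixed grey round bezel of 48 mm diameter, 6 mm high, turns a straight black upright pointer bar 13 mm thick, from 7 to 27 mm above the deck, reaching 38 mm ahead of the axis (the pointer, with a white line on its top) and 24 mm behind it
- pointer_end (a point): centre of the pointer bar's end face, 38 mm from the axis on the pointing side, 17 mm above the deck
- flask: stoppered amber conical flask, 66 mm diameter at the foot, 116 mm high, standing loose on the stirrer's plate. Origin: centre of its underside
- tube_rack: white test-tube rack with stoppered tubes, 200 by 56 mm, 99 mm high, loose, to the left of the stirrer. Origin: centre of its underside; long side along its x
- well_plate: clear serology plate with 12 wells, 88 by 66 by 12 mm, loose on a fixed black card (150 by 120 by 3 mm) to the right of the stirrer. Origin: centre of its underside
- reagent_jar: white jar with red cap, 58 mm diameter, 75 mm high, loose on the bench to the right of the stirrer's front. Origin: centre of its underside
Things that resemble listed ones, but are neither listed nor needed, are in the scene too. Of the things that look like the flask, the middle-sized one is meant.

How it is judged:
On the way, in this order (a step that is already met when the one before it is completed fails the run):
1. the knob rests on setting two (value of joint selector between 0.897 and 1.197 rad), for 0.6 s.
2. the knob rests on setting three (value of joint selector between 1.421 and 1.721 rad), for 0.6 s.
At the end, for the whole second after the job is handed in: The knob rests clicked in on setting four (2.094 rad within 0.12), still; the flask stands upright on the plate within 15 mm of where it was, and rack, well plate and jar are within 20 mm of where they were (value of joint selector between 1.974 and 2.214 rad and velocity of joint selector between -0.3 and 0.3 rad/s and distance of flask from where it was at the start of the episode below 0.015 m and angle between flask's own z axis and vertical below 0.15 rad and distance of each of tube_rack, well_plate, reagent_jar from where it was at the start of the episode below 0.02 m); the robot touches nothing.
It fails at once if the knob is turned past setting four, towards five (value of joint selector above 2.34 rad).
It fails at once if the knob is pinched: pressed on both flanks of its pointer bar at once (contact force between the fingers and selector_c0 above 2 N and contact force between the fingers and selector_c1 above 2 N).
It fails at once if the flask is shifted by 15 mm, lifted or tipped (distance of flask from where it was at the start of the episode above 0.015 m or angle between flask's own z axis and vertical above 0.15 rad).
It fails at once if rack, well plate or jar is shifted by 20 mm, lifted or tipped (distance of any of tube_rack, well_plate, reagent_jar from where it was at the start of the episode above 0.02 m or angle between any of tube_rack, reagent_jar's own z axis and vertical above 0.15 rad).
It also fails if it takes over 64 s, if anything falls off the work surface, if the arm or the gripper's body presses on something with over 40 N, if the wrist force passes 120 N, or if a joint passes its speed limit or range.

### The arm

A 6-joint arm with a two-finger parallel gripper is mounted at the origin on the work surface. World frame = base frame: x ahead of the robot, y to its left, z up, the work surface at z = 0. Lengths are in m, angles in rad, forces in N, time in s.
With the tool pointing down it reaches from about 0.3 to 0.85 m from the base axis. Payload 5.4 kg.
Tool frame: the origin (TCP) lies midway between the tips of the shut fingers; the grasp point (between the pads) lies arm.hold_point_z behind it (arm.hold_point_z is the distance from the TCP to the grasp point, in m); z points along the fingers, y is the line along which they close (so a half turn about z gives the same grasp; the last joint's range is limited). The gripper opens to 85 mm and grips with 20 to 120 N. Pads are 22 mm wide; open, the fingers measure 114 mm over their backs; the gripper's body (76 mm by 85 mm) begins 54 mm behind the grasp point. The pads swing forward as they close: fully open they stand 13 mm farther back than shut.
Start: joints at [-0.21, 0.158, 1.597, -0, 1.386, -0.21], TCP at [0.575, -0, 0.231] pointing down, gripper open.
Joint ranges: [-2.91, 2.91], [-0.94, 2.29], [0.18, 2.7], [-1.29, 4.43], [0.17, 2.64], [-3, 3]. Speed limits (rad/s): [2.57, 2.57, 3.14, 3.14, 3.14, 3.14].

### API

Orientations are given as a unit quaternion [w, x, y, z].
In Python, from workcell import arm gives the robot as it stands.
- The arm moves only by the shell command python3 -m crank 'ROWS' [OPENING] [FORCE]. ROWS is JSON, a list of rows, each an object with "dp": the shift along the tool's x, y, z normalised to -1 to 1, where 1 is 120 mm, a list of three; "delta_rot": the turn, a rotation vector about the tool's x, y, z normalised to -1 to 1, where 1 is 60 degrees, a list of three. A call has 1 to 20 rows; each row shifts and turns the commanded pose from where the row before left it, along the tool's axes as they then stand; what a row does not reach is not made up. A row lasts 1/8 s, in which the tool goes at most 62.5 mm and 10.7 degrees, less where a joint would pass 70% of its speed; a pose out of reach is approached as far as the arm can. A call with a number of a shift or a turn outside -1 to 1 is refused whole. A call with a gripper value outside its range is refused whole. OPENING is the closure, from 0 (fully open) to 1 (shut), set as the call begins (- or left out, the last holds). The fingers move at their own pace and stop on an object; FORCE is the grip in N (left out, the last holds). Time passes only in rows, so rows that do not move let the fingers close. It gives the time, the measured TCP pose, the force, the opening and the grip force at its end, in the units of the state.
- arm.state(): the state, without advancing time (a new reading comes with each control period).
- arm.get_image(name): name is "scene" or "side" or "wrist"; returns (picture, depth): 480x640x3 uint8, blue, green, red; 480x640 float32, m along the optical axis (not along the pixel's ray), 0 where there is no reading.
- arm.camera_info(name): a dict with "fx", "fy", "cx", "cy" (pixels), "distortion" ([k1, k2, p1, p2, k3] as OpenCV has them; the pictures are not rectified), "R" (3x3) and "t" (3): a world point X has camera coordinates R X + t; the wrist camera has in their place "hand_eye" (4x4, takes a point from camera to tool coordinates, whose origin is the TCP and whose axes are the flange's). Camera axes: x right, y down, z forward; pixel columns grow to the right and rows downward; lengths in m; the calibration is good to about 2 mm. A picture is of the moment at which its call begins: read the wrist's pose just before it. camera_info takes no time and is no camera call.
- arm.finish_job(): hands the job in; it is judged then, once.
The state is a dict: "time": time; "joint_pos": joint angles; "qd": joint speeds; "tau": joint torques, N m; "tool_pos": TCP position; "orientation": TCP orientation; "force": force on the tool from outside, world axes, zero at the start; "moment": the same for the moment, N m; "grip_width": opening from 0.0 (shut) to 1.0 (fully open); "grasp_force": force on a finger pad.
Only numpy, scipy, OpenCV 4.12 (cv2) and the standard library are available. Lean on these libraries where they do the work, as an engineer would, in place of code of your own. Each camera call takes 0.05 s, during which the arm holds its last target. There are 200 camera calls.

## Working session

There is one attempt and no reset: what is moved stays moved. The work goes in short steps, Python scripts to look and compute and a shell command to move; the robot and the scene stay as the last step left them, time stands still between calls to the robot, and variables do not carry over. Pictures are saved under pics/ and viewed, at most 10 in all, crops included, and the job is handed in when it is done.

```bash
mkdir -p pics; ls; cat > h.py <<'E'
from workcell import arm
import numpy as np, cv2
from scipy.spatial.transform import Rotation as Ro
def Rq(q): return Ro.from_quat([q[1],q[2],q[3],q[0]])
def grab(name,tag):
    s=arm.state(); im,d=arm.get_image(name); cv2.imwrite(f'pics/{tag}.png',im); np.savez(f'pics/{tag}.npz',d=d,p=s['tool_pos'],q=s['orientation'],im=im)
    return im,d
def world(name,tag,px,depth=None):
    z=np.load(f'pics/{tag}.npz'); c=arm.camera_info(name); K=np.array([[c['fx'],0,c['cx']],[0,c['fy'],c['cy']],[0,0,1.]])
    out=[]
    for (u,v) in px:
        n=cv2.undistortPoints(np.array([[[u,v]]],float),K,np.array(c['distortion'])).ravel()
        dd=z['d'][int(round(v)),int(round(u))] if depth is None else depth
        X=np.array([n[0],n[1],1])*dd
        if 'hand_eye' in c:
            X=(np.array(c['hand_eye'])@np.r_[X,1])[:3]; X=Rq(z['q']).apply(X)+z['p']
        else: X=np.array(c['R']).T@(X-np.array(c['t']))
        out.append(X)
    return np.array(out)
E
python3 -c "
from h import *
grab('scene','s0');grab('wrist','w0')
print(arm.state()); print(arm.hold_point_z)
a=cv2.imread('pics/s0.png');b=cv2.imread('pics/w0.png')
"
```

```text
pics
{'time': 0.1, 'joint_pos': array([-2.10111235e-01,  1.59004833e-01,  1.59811026e+00,  9.71134204e-06,
        1.38620137e+00, -2.10094633e-01]), 'qd': array([ 2.52843408e-04, -1.39992886e-03, -2.32027551e-03, -7.41512264e-04,
       -5.28687136e-05,  1.92231925e-03]), 'tau': array([-7.57551825e-04, -3.96992576e+01, -3.32336462e+01, -2.75585571e-04,
        4.22027864e-03, -6.59638424e-07]), 'tool_pos': array([5.74457482e-01, 9.10740504e-05, 2.30402810e-01]), 'orientation': array([-7.25763427e-04,  7.07113021e-01,  7.07100016e-01, -4.64944035e-04]), 'force': array([ 0.16117478,  0.40764986, -0.52127873]), 'moment': array([-0.06570648,  0.01638741,  0.03895369]), 'grasp_force': 0.0, 'grip_width': 0.9929342234931123}
0.0187
```

View pics/s0.png

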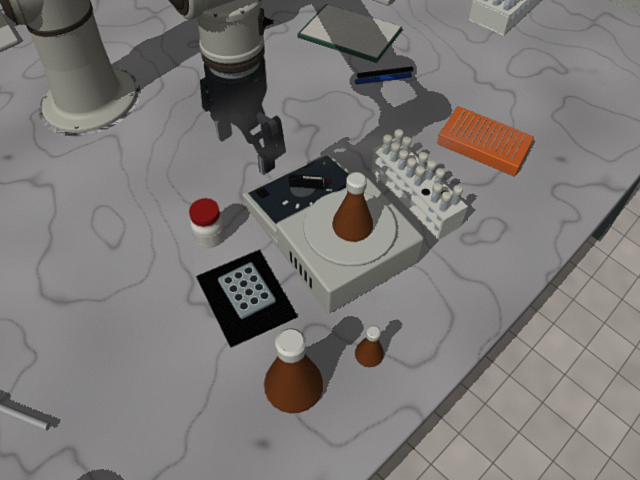

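View pics/w0.png

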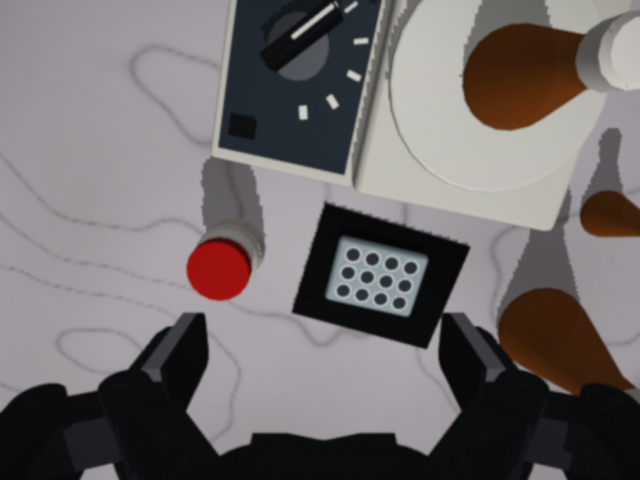

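The wrist view shows the pointer knob near (300,40), with bars at about (350,5), (361,41), (354,75), (332,101) and (303,112). Three amber flasks are visible in the scene view: on the plate (355,210, middle-sized, so the one meant), large (293,375) and small (370,348). I'll enlarge the knob to confirm.

```bash
python3 -c "
from h import *
a=cv2.imread('pics/w0.png')[0:180,200:440]
b=cv2.imread('pics/s0.png')[140:290,230:430]
cv2.imwrite('pics/c0.png',cv2.resize(a,(800,600),interpolation=cv2.INTER_CUBIC))
px=[(350,5),(361,41),(354,75),(332,101),(303,112),(298,70),(318,20),(240,100),(230,140),(340,160),(338,120)]
W=world('wrist','w0',px); print(W.round(4))
"
```

```text
[[0.593  0.1572 0.0541]
 [0.6014 0.1332 0.055 ]
 [0.5967 0.1098 0.0553]
 [0.5805 0.0914 0.0534]
 [0.558  0.0834 0.0496]
 [0.5547 0.1136 0.052 ]
 [0.5702 0.1425 0.0753]
 [0.5071 0.093  0.0383]
 [0.4973 0.0619 0.0391]
 [0.5871 0.0471 0.0555]
 [0.5852 0.0774 0.0547]]
```

View pics/c0.png

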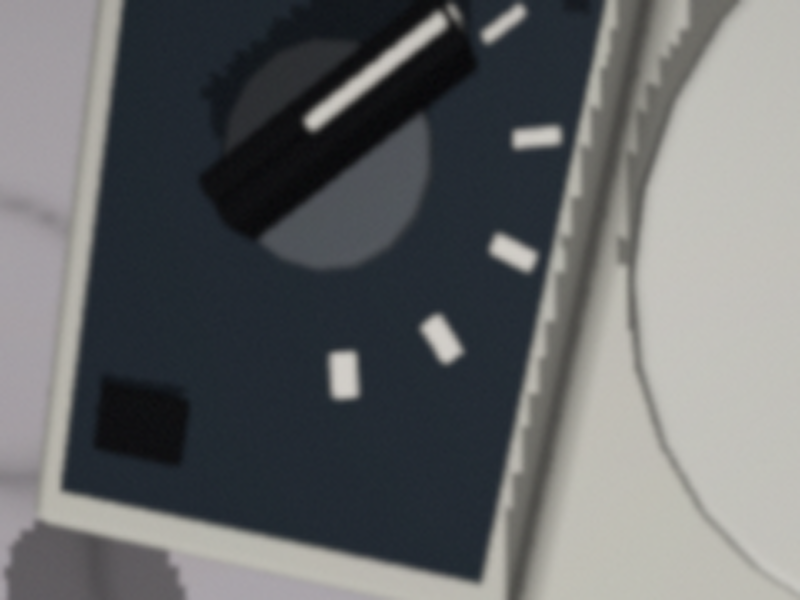

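The pointer aims at the first, thinnest bar (crop 505,25). The others widen clockwise to (343,375), so it looks to be on setting one. Next I'll fit the dial.

```bash
cat > fit.py <<'E'
from h import *
from scipy.optimize import least_squares
c=np.array([(505,25),(537,137),(513,252),(442,338),(343,375)])*.3+[200,0]
W=world('wrist','w0',c)
def model(p):
    yaw=p[3]; R=Ro.from_euler('z',yaw)*Ro.from_euler('y',-10,degrees=True)
    a=np.radians(75-30*np.arange(1,6))
    return R, p[:3]+R.apply(np.c_[.047*np.cos(a),.047*np.sin(a),0*a])
r=least_squares(lambda p:(model(p)[1]-W).ravel(),[.555,.12,.05,0])
C=r.x[:3]; R=model(r.x)[0]
print('center',C.round(4),'yaw',np.degrees(r.x[3]).round(2),'res mm',(r.fun.reshape(-1,3)*1e3).round(1).tolist())
L=R.as_matrix()
print('axis dir',L[:,2].round(3))
# pointer line on its top: crop ends
top=R.inv().apply(world('wrist','w0',np.array([(310,125),(445,18)])*.3+[200,0])-C); print('line local',top.round(4)); d=top[1]-top[0]
print('selector deg',75-np.degrees(np.arctan2(d[1],d[0])), 75-np.degrees(np.arctan2(top[1,1],top[1,0])))
for k in range(0,5):
  a=np.radians(75-30*k); print(k,'end top', (C+R.apply([.038*np.cos(a),.038*np.sin(a),.017])).round(4))
z=np.load('pics/s0.npz');
E
python3 fit.py; python3 -c "
from h import *
s=world('scene','s0',[(355,180),(322,255),(400,165),(300,183),(445,200)]);print(s.round(3))
a=cv2.imread('pics/s0.png')[140:290,230:430]
cv2.imwrite('pics/c1.png',cv2.resize(a,(800,600),interpolation=cv2.INTER_CUBIC))"
```

```text
center [0.5553 0.13   0.0479] yaw -11.52 res mm [[-0.1, 0.3, -0.0], [0.1, -0.1, 0.7], [0.1, -0.0, -1.3], [-0.2, -0.2, 0.4], [0.1, 0.1, 0.3]]
axis dir [-0.17   0.035  0.985]
line local [[0.0017 0.0014 0.0256]
 [0.0251 0.0259 0.024 ]]
selector deg 28.65794980777271 29.044066343634483
0 end top [0.5692 0.1646 0.0663]
1 end top [0.5837 0.1516 0.0693]
2 end top [0.5898 0.133  0.071 ]
3 end top [0.5859 0.1137 0.071 ]
4 end top [0.573  0.0989 0.0693]
[[0.698 0.099 0.209]
 [0.702 0.03  0.091]
 [0.653 0.277 0.072]
 [0.553 0.125 0.063]
 [0.769 0.253 0.095]]
```

View pics/c1.png

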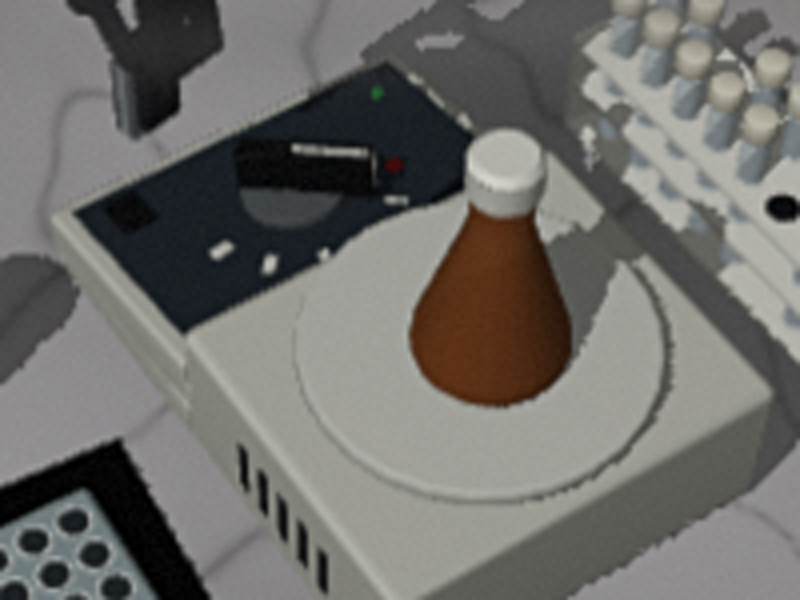

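The scene crop shows the red dot at (395,165), just ahead of the pointer, and bar one at (395,200). That puts the knob on setting one, and the dial fit is good. The plan is to use shut fingers with their flat side against the counter-clockwise flank, and rotate the tool about the knob's axis.

```bash
cat > plan.py <<'E'
import io,contextlib,sys
with contextlib.redirect_stdout(io.StringIO()): from fit import *
np.set_printoptions(suppress=True)
def pose(phi,h,r=.030,s=.0175):
    a=np.radians(75-phi); u=np.array([np.cos(a),np.sin(a),0]); t=np.array([np.sin(a),-np.cos(a),0]) # clockwise tangent
    M=np.c_[-t,np.cross([0,0,-1],-t),[0,0,-1]]
    return C+R.apply(u*r-t*s+[0,0,h]), R*Ro.from_matrix(M)
def rel(phi,h,**k):
    st=arm.state(); q=Rq(st['orientation']); p,T=pose(phi,h,**k)
    rv=(q.inv()*T).as_rotvec()
    print('turn/60deg',(np.degrees(rv)/60).round(3),'dp after turn /120mm',(T.inv().apply(p-st['tool_pos'])/.12).round(3),'dp now',(q.inv().apply(p-st['tool_pos'])/.12).round(3), 'target',p.round(4))
def sel():
    # where the tool stands in dial terms
    st=arm.state(); q=R.inv()*Rq(st['orientation']); x=-q.apply([1,0,0]); p=R.inv().apply(st['tool_pos']-C)
    phi=75-np.degrees(np.arctan2(x[0],-x[1])) ; a=np.radians(75-phi); u=[np.cos(a),np.sin(a)];t=[np.sin(a),-np.cos(a)]
    print('t',st['time'],'phi',phi.round(1),'r,s,h mm',(np.array([p[:2]@u,-p[:2]@t,p[2]])*1e3).round(1),'F',st['force'].round(1),'grip',round(st['grip_width'],3),'q6',st['joint_pos'][5].round(2),'zaxis tilt',np.degrees(np.arccos(-q.apply([0,0,1])[2])).round(1))
E
python3 -c "
from plan import *
rel(15,.07); sel(); print(np.array(arm.camera_info('wrist')['hand_eye']).round(3))
p0,T0=pose(15,.012)
p,T=pose(18,.012); print('3deg row dp',(T0.inv().apply(p-p0)/.12).round(4),np.degrees((T0.inv()*T).as_rotvec())/60)
"
```

```text
turn/60deg [-0.141 -0.101 -0.806] dp after turn /120mm [1.207 0.825 0.85 ] dp now [ 1.386 -0.201  0.948] target [0.5502 0.1665 0.1168]
t 0.1 phi 63.7 r,s,h mm [  49.9 -135.9  172. ] F [ 0.2  0.4 -0.5] grip 0.993 q6 -0.21 zaxis tilt 10.1
[[ 0.001 -0.957 -0.29   0.074]
 [ 1.     0.001  0.001 -0.001]
 [-0.001 -0.29   0.957 -0.144]
 [ 0.     0.     0.     1.   ]]
3deg row dp [-0.0133  0.0073 -0.    ] [-0.   -0.    0.05]
```

```bash
python3 -m crank '[{"dp":[0,0,0],"delta_rot":[-0.0235,-0.0168,-0.1343]},{"dp":[0,0,0],"delta_rot":[-0.0235,-0.0168,-0.1343]},{"dp":[0,0,0],"delta_rot":[-0.0235,-0.0168,-0.1343]},{"dp":[0,0,0],"delta_rot":[-0.0235,-0.0168,-0.1343]},{"dp":[0,0,0],"delta_rot":[-0.0235,-0.0168,-0.1343]},{"dp":[0,0,0],"delta_rot":[-0.0235,-0.0168,-0.1343]},{"dp":[0.3,0.2,0.1],"delta_rot":[0,0,0]},{"dp":[0.3,0.2,0.1],"delta_rot":[0,0,0]},{"dp":[0.3,0.2,0.1],"delta_rot":[0,0,0]},{"dp":[0.3,0.22,0.1],"delta_rot":[0,0,0]},{"dp":[0,0,0],"delta_rot":[0,0,0]},{"dp":[0,0,0],"delta_rot":[0,0,0]}]' 1 30
python3 -c "
from plan import *
rel(15,.07); sel(); grab('wrist','w1')"
```

```text
time: 1.6
tool_pos: [0.5418, 0.1669, 0.1709]
orientation: [0.087, 0.353, 0.932, 0.014]
force: [0.5, 0.0, 0.6]
grip_width: 0.004
grasp_force: 0.0
turn/60deg [0.001 0.001 0.   ] dp after turn /120mm [0.012 0.006 0.456] dp now [0.012 0.006 0.456] target [0.5506 0.1665 0.1169]
t 1.6 phi 15.0 r,s,h mm [ 29.2  16.1 124.7] F [0.5 0.  0.6] grip 0.004 q6 -0.71 zaxis tilt 0.1
```

View pics/w1.png

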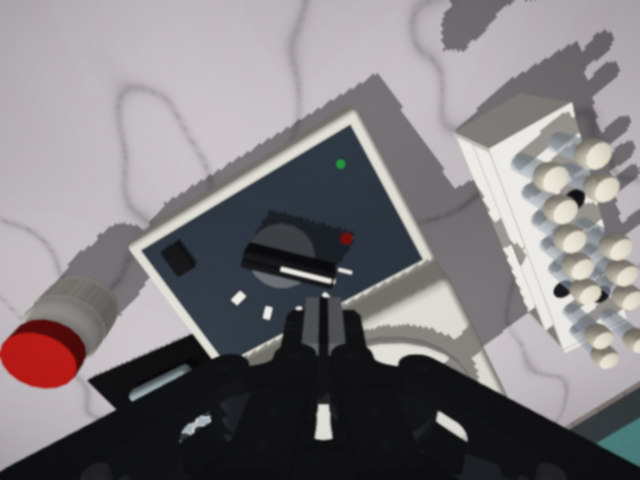

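The wrist view shows the shut tips at (322,310), the pointer from (245,262) to (335,275), the red dot at (346,238) and a clear landing area. I'll check the dial fit from here, then descend.

```bash
python3 -c "
from plan import *
print((R.inv().apply(world('wrist','w1',[(346,238),(345,271),(268,313),(238,298),(238,250),(334,275)])-C)*1e3).round(1)); 
for k in (0,1,4,5):
  a=np.radians(75-30*k);print(k,(47*np.cos(a)).round(1),(47*np.sin(a)).round(1))"
python3 -m crank '[{"dp":[0.012,0.006,0.2],"delta_rot":[0,0,0]},{"dp":[0,0,0.2],"delta_rot":[0,0,0]},{"dp":[0,0,0.2],"delta_rot":[0,0,0]},{"dp":[0,0,0],"delta_rot":[0,0,0]},{"dp":[0,0,0],"delta_rot":[0,0,0]}]' 1
python3 -c "
from plan import *
rel(15,.012); sel()"
```

```text
[[ 11.6  46.   -0.8]
 [ 32.2  33.6   1.2]
 [ 33.7 -33.2  -1.1]
 [ 12.2 -46.   -1.2]
 [-18.9 -25.6  -2.4]
 [ 22.4  29.3  25.2]]
0 12.2 45.4
1 33.2 33.2
4 33.2 -33.2
5 12.2 -45.4
time: 2.28
tool_pos: [0.5545, 0.1657, 0.1012]
orientation: [0.088, 0.354, 0.931, 0.015]
force: [0.0, 0.2, -0.4]
grip_width: -0.001
grasp_force: 0.0
turn/60deg [ 0.002  0.002 -0.001] dp after turn /120mm [ 0.009 -0.005  0.349] dp now [ 0.01  -0.005  0.349] target [0.5605 0.1645 0.0597]
t 2.275 phi 15.1 r,s,h mm [30.5 16.5 53.9] F [ 0.   0.2 -0.4] grip -0.001 q6 -0.7 zaxis tilt 0.2
```

```bash
python3 -m crank '[{"dp":[0.01,-0.005,0.1],"delta_rot":[0,0,0]},{"dp":[0,0,0.1],"delta_rot":[0,0,0]},{"dp":[0,0,0.08],"delta_rot":[0,0,0]},{"dp":[0,0,0.06],"delta_rot":[0,0,0]},{"dp":[0,0,0],"delta_rot":[0,0,0]},{"dp":[0,0,0],"delta_rot":[0,0,0]}]' 1
python3 -c "
from plan import *
rel(15,.012); sel()"
```

```text
time: 3.02
tool_pos: [0.5596, 0.1653, 0.0597]
orientation: [0.087, 0.353, 0.931, 0.015]
force: [-0.5, -0.4, -0.7]
grip_width: 0.001
grasp_force: 0.0
turn/60deg [0.002 0.001 0.   ] dp after turn /120mm [-0.01   0.     0.001] dp now [-0.01   0.     0.001] target [0.5605 0.1645 0.0597]
t 3.025 phi 15.0 r,s,h mm [29.9 18.7 12.2] F [-0.5 -0.4 -0.7] grip 0.001 q6 -0.7 zaxis tilt 0.1
```

```bash
python3 -m crank '[{"dp":[-0.0133,0.0073,0],"delta_rot":[0,0,0.05]},{"dp":[-0.0133,0.0073,0],"delta_rot":[0,0,0.05]},{"dp":[-0.0133,0.0073,0],"delta_rot":[0,0,0.05]},{"dp":[-0.0133,0.0073,0],"delta_rot":[0,0,0.05]},{"dp":[-0.0133,0.0073,0],"delta_rot":[0,0,0.05]},{"dp":[-0.0133,0.0073,0],"delta_rot":[0,0,0.05]},{"dp":[-0.0133,0.0073,0],"delta_rot":[0,0,0.05]},{"dp":[-0.0133,0.0073,0],"delta_rot":[0,0,0.05]},{"dp":[0,0,0],"delta_rot":[0,0,0]}]' 1
python3 -c "
from plan import *
sel(); rel(50,.012)"
```

```text
time: 4.15
tool_pos: [0.5727, 0.1598, 0.0625]
orientation: [0.082, 0.539, 0.838, 0.033]
force: [-0.7, 0.4, 0.8]
grip_width: -0.003
grasp_force: 0.5
t 4.15 phi 39.0 r,s,h mm [29.8 18.6 12.4] F [-0.7  0.4  0.8] grip -0.003 q6 -0.29 zaxis tilt 0.2
turn/60deg [0.003 0.    0.184] dp after turn /120mm [-0.054  0.036  0.003] dp now [-0.06   0.025  0.003] target [0.5784 0.1545 0.0632]
```

```bash
python3 -m crank '[{"dp":[-0.0133,0.0073,0],"delta_rot":[0,0,0.05]},{"dp":[-0.0133,0.0073,0],"delta_rot":[0,0,0.05]},{"dp":[0,0,0],"delta_rot":[0,0,0]}]' 1
python3 -c "
from plan import *
sel(); im,d=grab('wrist','w2'); cv2.imwrite('pics/c2.png',cv2.resize(im[150:400,160:480],(800,600)))"
```

```text
time: 4.53
tool_pos: [0.5755, 0.1572, 0.0629]
orientation: [0.08, 0.582, 0.809, 0.036]
force: [-0.3, -0.2, 0.7]
grip_width: 0.001
grasp_force: 0.0
t 4.525 phi 44.9 r,s,h mm [29.5 18.2 12.2] F [-0.3 -0.2  0.7] grip 0.001 q6 -0.2 zaxis tilt 0.1
```

View pics/c2.png

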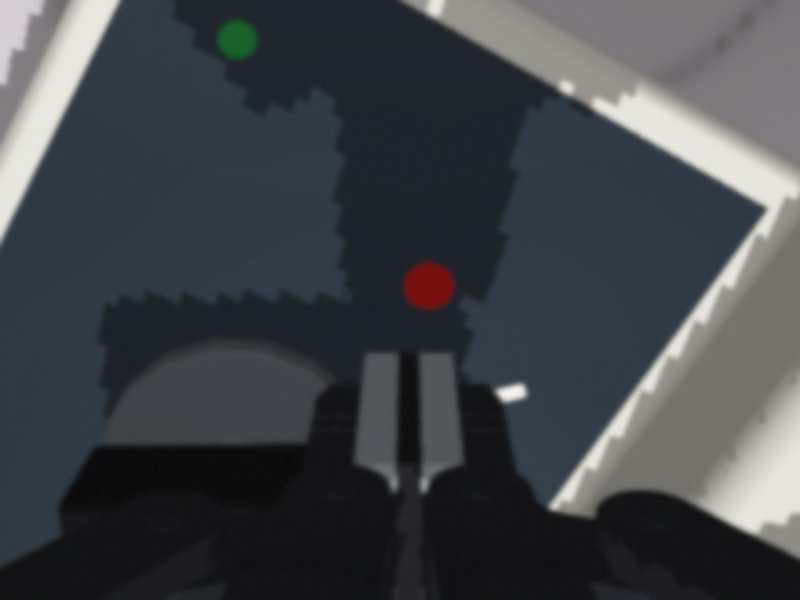

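The wrist crop shows the bar's visible flank at (80–300,445), parallel to the finger face. The bar is following the finger and sits near the crest, so I'll push a little further and rest.

```bash
python3 -m crank '[{"dp":[-0.0133,0.0073,0],"delta_rot":[0,0,0.05]},{"dp":[0,0,0],"delta_rot":[0,0,0]},{"dp":[0,0,0],"delta_rot":[0,0,0]},{"dp":[0,0,0],"delta_rot":[0,0,0]},{"dp":[0,0,0],"delta_rot":[0,0,0]}]' 1
python3 -c "
from plan import *
sel(); im,d=grab('wrist','w3'); cv2.imwrite('pics/c3.png',cv2.resize(im[150:400,160:480],(800,600)))"
```

```text
time: 5.2
tool_pos: [0.5764, 0.1561, 0.0627]
orientation: [0.079, 0.603, 0.793, 0.038]
force: [-0.2, 0.1, 0.5]
grip_width: -0.002
grasp_force: 0.0
t 5.2 phi 48.0 r,s,h mm [29.1 18.5 11.9] F [-0.2  0.1  0.5] grip -0.002 q6 -0.15 zaxis tilt 0.1
```

View pics/c3.png

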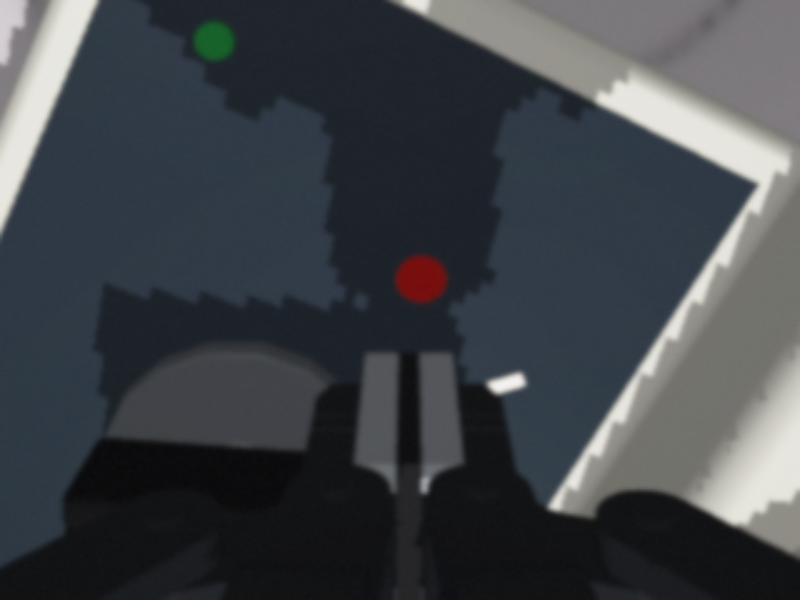

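The wrist crop shows the flank from (105,437) to (305,450), about 4° ahead of the finger. I'll measure the bar angle properly.

```bash
cat >> plan.py <<'E'
def bar(tag):
    # upper flank edge of the bar: first dark row below the grey bezel, columns left of finger
    z=np.load(f'pics/{tag}.npz'); g=z['im'].astype(int).max(2); e=[]
    for u in range(212,278,3):
        v=np.arange(305,350); i=np.argmax(g[v[:-1],u]-g[v[1:],u]) ; 
        e.append((u,v[i]+.5))
    e=np.array(e); w=np.array([world('wrist',tag,[(u,v+3)])[0] for u,v in e])
    # intersect edge ray with plane h=27 mm above deck
    out=[]
    for u,v in e:
        a,b=[R.inv().apply(x-C) for x in (world('wrist',tag,[(u,v)],.1)[0],world('wrist',tag,[(u,v)],.3)[0])]
        out.append(a+(b-a)*(.027-a[2])/(b[2]-a[2]))
    out=np.array(out); f=cv2.fitLine(out[:,:2].astype(np.float32),cv2.DIST_HUBER,0,.001,.001).ravel()
    d=f[:2]; d=d if d[1]*np.cos(0)+d[0]>0 else -d
    print(tag,'pointer selector deg',75-np.degrees(np.arctan2(d[1],d[0])),'flank offset mm',1e3*(f[2]*d[1]-f[3]*d[0]), 'h', (R.inv().apply(w-C)[::5,2]*1e3).round(0))
E
python3 -c "
from plan import *
bar('w2');bar('w3');grab('wrist','w4');bar('w4');grab('side','sd');grab('scene','s4');sel()
im=cv2.imread('pics/s4.png')[140:260,230:390]; i2=cv2.imread('pics/sd.png')
cv2.imwrite('pics/c4.png',np.hstack([cv2.resize(im,(400,300),interpolation=2),cv2.resize(i2,(400,300),interpolation=cv2.INTER_AREA)]))"
```

```text
w2 pointer selector deg 44.837463 flank offset mm -18.673807 h [ 8.  9. 10.  9.  8.]
w3 pointer selector deg 52.797966 flank offset mm -18.776579 h [ 9. 10.  9. 10.  9.]
w4 pointer selector deg 52.198524 flank offset mm -18.795393 h [ 9. 10.  9.  8.  9.]
t 5.4 phi 48.0 r,s,h mm [29.2 18.4 11.9] F [-0.7  0.7  0.2] grip 0.0 q6 -0.15 zaxis tilt 0.1
```

View pics/c4.png

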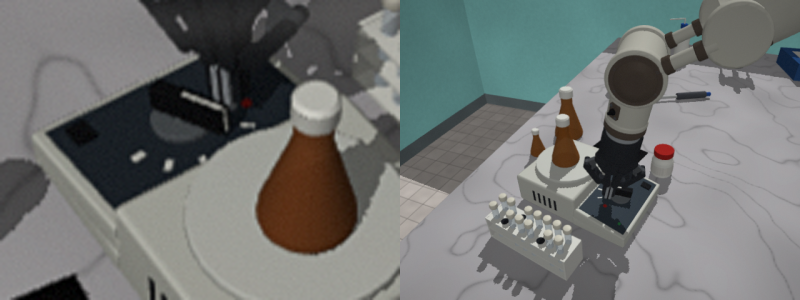

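```bash
sed -i 's/(\.027-a/(.0065-a/' plan.py; python3 -c "
from plan import *
bar('w2');bar('w3');bar('w4')"
```

```text
w2 pointer selector deg 44.83746 flank offset mm -6.944701 h [ 8.  9. 10.  9.  8.]
w3 pointer selector deg 52.797966 flank offset mm -6.677724 h [ 9. 10.  9. 10.  9.]
w4 pointer selector deg 52.198524 flank offset mm -6.738726 h [ 9. 10.  9.  8.  9.]
```

```bash
cat >> plan.py <<'E'
def scene_line(px,tag,h=.027):
    o=[]
    for u,v in px:
        a,b=[R.inv().apply(x-C) for x in (world('scene',tag,[(u,v)],.5)[0],world('scene',tag,[(u,v)],2.)[0])]
        o.append(a+(b-a)*(h-a[2])/(b[2]-a[2]))
    o=np.array(o); d=o[1]-o[0]; print('scene line',(o*1e3).round(1).tolist(),'deg',75-np.degrees(np.arctan2(d[1],d[0])))
E
python3 -c "
from plan import *
f=lambda l:[(230+u*.4,140+v*.4) for u,v in l]
scene_line(f([(183,95),(225,118)]),'s4')
scene_line([(230+292*.25,140+148*.25),(230+368*.25,140+153*.25)],'s0')
im=cv2.imread('pics/s4.png')[165:205,280:335]; cv2.imwrite('pics/c5.png',cv2.resize(im,(770,560),interpolation=2))"
```

```text
scene line [[5.7, -0.5, 27.0], [44.9, 9.2, 27.0]] deg 61.12412738491282
scene line [[3.2, 0.6, 27.0], [27.2, 24.9, 27.0]] deg 29.73487012473094
```

View pics/c5.png

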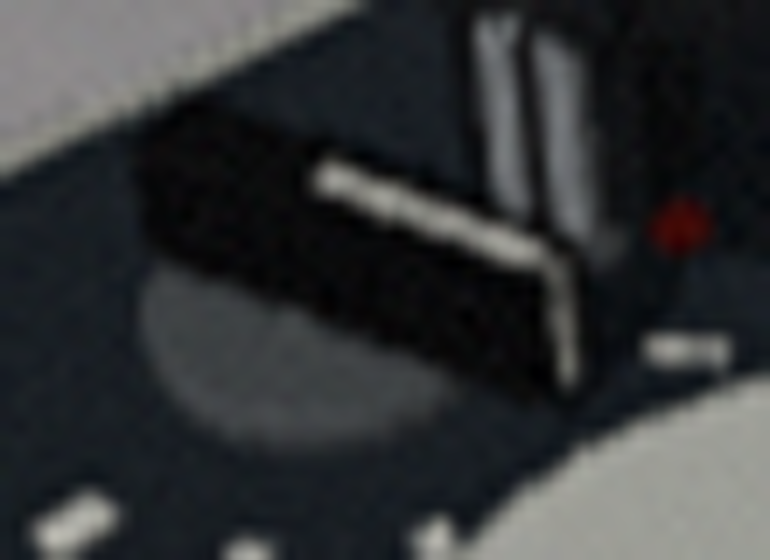

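The enlarged crop shows the white line from (330,178) to (545,250); the finger tip is just behind the flank.

```bash
python3 -c "
from plan import *
scene_line([(280+330/14-.5,165+178/14-.5),(280+545/14-.5,165+250/14-.5)],'s4')
scene_line([(280+165/14-.5,165+265/14-.5),(280+470/14-.5,165+375/14-.5)],'s4',.0065)
grab('wrist','w5');bar('w5');sel()"
```

```text
scene line [[3.7, 0.4, 27.0], [32.5, 14.0, 27.0]] deg 49.723302615203785
scene line [[-17.2, -14.1, 6.5], [25.5, 5.1, 6.5]] deg 50.7339322142274
w5 pointer selector deg 52.82073 flank offset mm -6.6374063 h [ 8. 10.  9. 10.  9.]
t 5.45 phi 48.0 r,s,h mm [29.2 18.4 11.9] F [0.6 0.2 0.8] grip 0.0 q6 -0.15 zaxis tilt 0.1
```

The knob is about 5–8° short of setting two, so I'll push on slowly.

```bash
python3 -m crank '[{"dp":[-0.0133,0.0073,0],"delta_rot":[0,0,0.05]},{"dp":[0,0,0],"delta_rot":[0,0,0]},{"dp":[0,0,0],"delta_rot":[0,0,0]}]' 1
python3 -c "
from plan import *
sel(); grab('wrist','w6');bar('w6')"
python3 -m crank '[{"dp":[-0.0133,0.0073,0],"delta_rot":[0,0,0.05]},{"dp":[0,0,0],"delta_rot":[0,0,0]},{"dp":[0,0,0],"delta_rot":[0,0,0]}]' 1
python3 -c "
from plan import *
sel(); grab('wrist','w7');bar('w7')"
```

```text
time: 5.82
tool_pos: [0.5777, 0.1548, 0.063]
orientation: [0.078, 0.623, 0.777, 0.041]
force: [0.6, -0.6, 0.0]
grip_width: 0.003
grasp_force: 0.0
t 5.825 phi 51.0 r,s,h mm [29.1 18.4 11.9] F [ 0.6 -0.6  0. ] grip 0.003 q6 -0.1 zaxis tilt 0.1
w6 pointer selector deg 53.215263 flank offset mm -6.7053466 h [8. 9. 9. 8. 9.]
time: 6.25
tool_pos: [0.5789, 0.1534, 0.0633]
orientation: [0.077, 0.643, 0.76, 0.043]
force: [0.0, -0.1, 0.9]
grip_width: -0.001
grasp_force: 0.0
t 6.25 phi 53.9 r,s,h mm [29.1 18.4 11.9] F [ 0.  -0.1  0.9] grip -0.001 q6 -0.05 zaxis tilt 0.1
w7 pointer selector deg 60.174595 flank offset mm -6.619498 h [9. 9. 9. 9. 9.]
```

The knob now reads 60.2°, which is setting two. Next: rest there, then approach the next crest.

```bash
python3 -m crank '[{"dp":[0,0,0],"delta_rot":[0,0,0]},{"dp":[0,0,0],"delta_rot":[0,0,0]},{"dp":[0,0,0],"delta_rot":[0,0,0]},{"dp":[0,0,0],"delta_rot":[0,0,0]},{"dp":[0,0,0],"delta_rot":[0,0,0]},{"dp":[0,0,0],"delta_rot":[0,0,0]},{"dp":[0,0,0],"delta_rot":[0,0,0]},{"dp":[0,0,0],"delta_rot":[0,0,0]},{"dp":[0,0,0],"delta_rot":[0,0,0]},{"dp":[0,0,0],"delta_rot":[0,0,0]}]' 1
python3 -c "
from plan import *
sel(); grab('wrist','w8');bar('w8')"
python3 -m crank '[{"dp":[-0.0133,0.0073,0],"delta_rot":[0,0,0.05]},{"dp":[-0.0133,0.0073,0],"delta_rot":[0,0,0.05]},{"dp":[-0.0133,0.0073,0],"delta_rot":[0,0,0.05]},{"dp":[-0.0133,0.0073,0],"delta_rot":[0,0,0.05]},{"dp":[-0.0133,0.0073,0],"delta_rot":[0,0,0.05]},{"dp":[0,0,0],"delta_rot":[0,0,0]}]' 1
python3 -c "
from plan import *
sel(); grab('wrist','w9');bar('w9')"
```

```text
time: 7.55
tool_pos: [0.5789, 0.1534, 0.0633]
orientation: [0.077, 0.644, 0.76, 0.043]
force: [0.1, 0.1, -0.6]
grip_width: 0.001
grasp_force: 0.0
t 7.55 phi 54.0 r,s,h mm [29.1 18.4 11.9] F [ 0.1  0.1 -0.6] grip 0.001 q6 -0.05 zaxis tilt 0.1
w8 pointer selector deg 60.05744 flank offset mm -6.5728445 h [ 9.  8. 10. 10.  9.]
time: 8.35
tool_pos: [0.5838, 0.1459, 0.0644]
orientation: [0.071, 0.737, 0.67, 0.052]
force: [-0.9, 1.6, -0.3]
grip_width: 0.005
grasp_force: 0.6
t 8.35 phi 69.0 r,s,h mm [29.1 18.3 11.9] F [-0.9  1.6 -0.3] grip 0.005 q6 0.2 zaxis tilt 0.1
w9 pointer selector deg 67.525406 flank offset mm -6.5251527 h [10.  8.  7.  9.  9.]
```

```bash
python3 -m crank '[{"dp":[-0.0133,0.0073,0],"delta_rot":[0,0,0.05]},{"dp":[-0.0133,0.0073,0],"delta_rot":[0,0,0.05]},{"dp":[-0.0133,0.0073,0],"delta_rot":[0,0,0.05]},{"dp":[0,0,0],"delta_rot":[0,0,0]},{"dp":[0,0,0],"delta_rot":[0,0,0]}]' 1
python3 -c "
from plan import *
sel(); grab('wrist','w10');bar('w10')"
```

```text
time: 9.02
tool_pos: [0.5854, 0.1406, 0.0648]
orientation: [0.066, 0.787, 0.61, 0.058]
force: [-0.0, -0.3, 0.2]
grip_width: -0.002
grasp_force: 0.0
t 9.025 phi 77.9 r,s,h mm [28.9 17.9 11.9] F [-0.  -0.3  0.2] grip -0.002 q6 0.34 zaxis tilt 0.1
w10 pointer selector deg 89.68752 flank offset mm -6.3530846 h [9. 9. 9. 8. 9.]
```

Setting three is in (89.7°). I'll rest over a second there, then push to just past the next crest the same way.

```bash
python3 -m crank '[{"dp":[0,0,0],"delta_rot":[0,0,0]},{"dp":[0,0,0],"delta_rot":[0,0,0]},{"dp":[0,0,0],"delta_rot":[0,0,0]},{"dp":[0,0,0],"delta_rot":[0,0,0]},{"dp":[0,0,0],"delta_rot":[0,0,0]},{"dp":[0,0,0],"delta_rot":[0,0,0]},{"dp":[0,0,0],"delta_rot":[0,0,0]},{"dp":[0,0,0],"delta_rot":[0,0,0]},{"dp":[0,0,0],"delta_rot":[0,0,0]},{"dp":[0,0,0],"delta_rot":[0,0,0]}]' 1
python3 -c "
from plan import *
sel(); grab('wrist','w11');bar('w11')"
python3 -m crank '[{"dp":[-0.0133,0.0073,0],"delta_rot":[0,0,0.05]},{"dp":[-0.0133,0.0073,0],"delta_rot":[0,0,0.05]},{"dp":[-0.0133,0.0073,0],"delta_rot":[0,0,0.05]},{"dp":[-0.0133,0.0073,0],"delta_rot":[0,0,0.05]},{"dp":[-0.0133,0.0073,0],"delta_rot":[0,0,0.05]},{"dp":[-0.0133,0.0073,0],"delta_rot":[0,0,0.05]},{"dp":[-0.0133,0.0073,0],"delta_rot":[0,0,0.05]},{"dp":[-0.0133,0.0073,0],"delta_rot":[0,0,0.05]},{"dp":[0,0,0],"delta_rot":[0,0,0]}]' 1
python3 -c "
from plan import *
sel(); grab('wrist','w12');bar('w12')"
```

```text
time: 10.32
tool_pos: [0.5855, 0.1406, 0.0649]
orientation: [0.066, 0.788, 0.61, 0.058]
force: [0.4, -0.6, 0.2]
grip_width: -0.001
grasp_force: 0.0
t 10.325 phi 78.0 r,s,h mm [28.9 18.  11.9] F [ 0.4 -0.6  0.2] grip -0.001 q6 0.34 zaxis tilt 0.1
w11 pointer selector deg 89.78843 flank offset mm -6.403049 h [8. 8. 9. 8. 8.]
time: 11.5
tool_pos: [0.5865, 0.1262, 0.0656]
orientation: [0.053, 0.897, 0.433, 0.07]
force: [-0.2, 0.3, -0.6]
grip_width: -0.005
grasp_force: 0.1
t 11.5 phi 102.0 r,s,h mm [28.9 17.6 11.9] F [-0.2  0.3 -0.6] grip -0.005 q6 0.73 zaxis tilt 0.1
w12 pointer selector deg 101.772606 flank offset mm -6.2936783 h [9. 9. 9. 9. 8.]
```

```bash
python3 -m crank '[{"dp":[-0.0133,0.0073,0],"delta_rot":[0,0,0.05]},{"dp":[-0.0067,0.0037,0],"delta_rot":[0,0,0.025]},{"dp":[0,0,0],"delta_rot":[0,0,0]},{"dp":[0,0,0],"delta_rot":[0,0,0]},{"dp":[0,0,0],"delta_rot":[0,0,0]}]' 1
python3 -c "
from plan import *
sel(); grab('wrist','w13');bar('w13')"
```

```text
time: 12.18
tool_pos: [0.5859, 0.1235, 0.0656]
orientation: [0.05, 0.914, 0.397, 0.072]
force: [-0.2, 0.7, 0.1]
grip_width: -0.003
grasp_force: 0.0
t 12.175 phi 106.5 r,s,h mm [28.8 17.5 11.9] F [-0.2  0.7  0.1] grip -0.003 q6 0.81 zaxis tilt 0.1
w13 pointer selector deg -59.701233 flank offset mm 6.110351 h [9. 9. 8. 9. 9.]
```

The knob is at 120.3° (the fit returned the reversed direction), which is setting four. Back off and rise.

```bash
python3 -m crank '[{"dp":[0.02,0,0],"delta_rot":[0,0,0]},{"dp":[0.01,0,0],"delta_rot":[0,0,0]},{"dp":[0,0,-0.1],"delta_rot":[0,0,0]},{"dp":[0,0,-0.2],"delta_rot":[0,0,0]},{"dp":[0,0,-0.3],"delta_rot":[0,0,0]},{"dp":[0,0,-0.3],"delta_rot":[0,0,0]},{"dp":[0,0,0],"delta_rot":[0,0,0]},{"dp":[0,0,0],"delta_rot":[0,0,0]},{"dp":[0,0,0],"delta_rot":[0,0,0]}]' 1
python3 -c "
from plan import *
sel(); grab('wrist','w14'); im,d=grab('scene','s5'); a=cv2.imread('pics/w14.png')
cv2.imwrite('pics/c6.png',np.hstack([cv2.resize(im[130:370,180:500],(400,300),interpolation=2),cv2.resize(a,(400,300))]))"
```

```text
time: 13.35
tool_pos: [0.5689, 0.1298, 0.1708]
orientation: [0.05, 0.914, 0.397, 0.071]
force: [-0.1, -1.4, -0.0]
grip_width: 0.004
grasp_force: 0.0
t 13.35 phi 106.5 r,s,h mm [ 27.9  20.2 118.6] F [-0.1 -1.4 -0. ] grip 0.004 q6 0.81 zaxis tilt 0.1
```

View pics/c6.png

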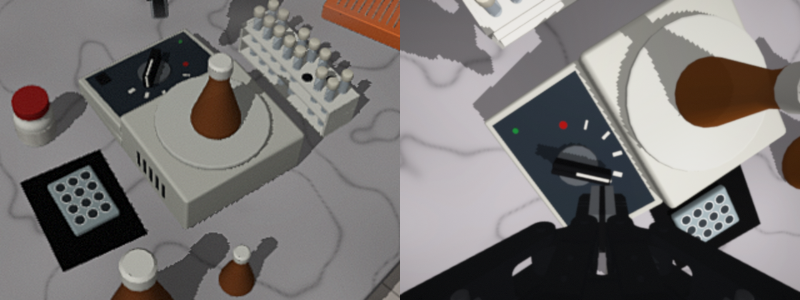

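The pointer aims at the fourth bar (right view, line 577–610, 177; bar at about (617,174)). Flask, rack, plate and jar are in place, and the arm is clear.

```bash
python3 -c "
from h import *
print(arm.finish_job())"
```

```text
the job is handed in; nothing more can be done
None
```

I turned the knob from setting one up to four with the shut fingertips against one flank, resting over a second on two and on three. It measured 120.3° (setting four is 120°), the neighbouring things look unmoved in the last pictures, and the job is handed in; no verdict came back.

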